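Hang the rinsed blue cup on its draining stand in the site office

TASK

Hang the blue cup mouth-down on the slanted peg of the blue draining stand: lower it on gently, without dropping it, until the inside of its bottom rests on the peg's tip, and let go. Leave the orange cup where it stands.

Things in the scene. Friction and masses are not known exactly. Their poses are not given: they have to be found in the camera images.
- cup_blue_mid (a point): centre, half-way up, of the blue round cup: straight, no handle, 62 mm outside and 57 mm inside diameter, 90 mm tall, 85 mm deep inside, about 0.15 kg. It stands mouth-down on a 3 mm mat. Its z axis runs from mouth to closed bottom (up at the start): the bottom is 45 mm along +z, the mouth 45 mm along -z. Its x and y axes mean nothing
- peg_blue: round steel peg of the fixed blue stand. Origin on its axis at the foot, 12 mm above the table; z runs up the peg, 30 degrees from vertical, to a flat tip 115 mm from the origin; y is level. Diameter 40 mm at the foot, 25 at the tip. A hung cup's inner bottom rests on the tip, its centre about 75 mm along z; let go, it sags up to 15 mm aside and some degrees towards upright
- cup_orange_mid (a point): centre of an orange cup of the same shape and size, also mouth-down on the mat; to be left alone
- peg_orange: the same peg on the orange stand, with the same frame; stays empty. Both stands have a flat coloured dish, 132 mm across and 13 mm high, lying on the table under the peg, and a coloured collar, 45 mm across, round the peg's lowest 8 mm
Things that resemble listed ones, but are neither listed nor needed, are in the scene too. Leave any turquoise or white look-alike of the part that bears cup_blue_mid alone.

How it is judged:
By the outcome, as a careful person would: the job done as asked, in the order asked, and still so for the second after the job is handed in, with the robot touching nothing.
It also fails if it takes over 37 s, if anything falls off the work surface, if the arm or the gripper's body presses on something with over 40 N, if the wrist force passes 120 N, or if a joint passes its speed limit or range.

ROBOT

A 7-joint arm with a two-finger parallel gripper is mounted at the origin on the work surface. World frame = base frame: x ahead of the robot, y to its left, z up, the work surface at z = 0. Lengths are in m, angles in rad, forces in N, time in s.
With the tool pointing down it reaches from about 0.35 to 0.9 m from the base axis. Payload 7.2 kg.
Tool frame: the origin (TCP) lies on the centre line of the jaws, within the pads' length; the fingertips stand 14 mm ahead of it and the grasp point (between the pads) lies 5 mm behind it; z points along the fingers, y is the line along which they close (so a half turn about z gives the same grasp; the last joint's range is limited). The gripper opens to 88 mm and grips with 3 to 60 N. Pads are 20 mm wide; open, the fingers measure 115 mm over their backs; the gripper's body (75 mm by 178 mm) begins 61 mm behind the grasp point.
Start: joints at [-1.24, 0.411, -0.013, 1.596, 0.006, 1.134, -0.082], TCP at [0.243, 0.576, 0.237] pointing down, gripper open.
Joint ranges: [-2.95, 2.95], [-0.29, 1.99], [-1.47, 1.44], [0.14, 2.54], [-1.03, 4.17], [0.13, 1.85], [-2.86, 2.86]. Speed limits (rad/s): [2.39, 2.39, 3.01, 3.01, 3.14, 3.14, 3.14].

INTERFACE

Orientations are given as a unit quaternion [w, x, y, z].
In Python, from cell import robot, effector, snapshot, calibration, order gives the robot as it stands. Calls block until the motion is done:
- robot.move_ptp(position, orientation): joint-space move of the TCP to a pose.
- robot.servo_line(position, frame=None, speed=0.15): straight line of the TCP; frame=None keeps the orientation; speed is the mean speed in m/s.
- robot.set_joints(angles): joint-space move.
- effector.move_gripper(opening, squeeze=None): opening from 0.0 (shut) to 1.0 (fully open); squeeze is the grip in N (None keeps the last); returns when the fingers have stopped.
- robot.dwell(seconds).
- robot.ik(position, orientation): joint angles nearest the present ones, or None.
- robot.get_state(): the state.
- snapshot(name): name is "side" or "top"; returns the picture (420x560x3 uint8, blue, green, red); there is no depth.
- calibration(name): a dict with "fx", "fy", "cx", "cy" (pixels), "R" (3x3) and "t" (3): a world point X has camera coordinates R X + t. Camera axes: x right, y down, z forward; pixel columns grow to the right and rows downward; lengths in m; the calibration is good to about 2 mm. A picture is of the moment at which its call begins. calibration takes no time and is no camera call.
A pose or a line that the arm cannot do raises robot.IKError and nothing moves.
- order.sign_off(): hands the job in; it is judged then, once.
The state is a dict: "clock": time; "joints": joint angles; "joint_velocities": joint speeds; "tau": joint torques, N m; "position": TCP position; "tcp_rot": TCP orientation; "force": force on the tool from outside, world axes, zero at the start; "wrist_torque": the same for the moment, N m; "grip_width": opening from 0.0 (shut) to 1.0 (fully open); "finger_force": force on a finger pad.
Only numpy, scipy, OpenCV 4.12 (cv2) and the standard library are available. Lean on these libraries where they do the work, as an engineer would, in place of code of your own. Each camera call takes 0.05 s, during which the arm holds its last target. There are 200 camera calls.

## Working session

There is one attempt and no reset: what is moved stays moved. The work goes in short steps, each a Python script; the robot and the scene stay as the last script left them, time stands still between calls to the robot, and variables do not carry over. Pictures are saved under pics/ and viewed, at most 10 in all, crops included, and the job is handed in when it is done.

```bash
mkdir -p pics; python3 - <<'E'
from cell import robot, effector, snapshot, calibration
import cv2,numpy as np
for n in("side","top"):
    cv2.imwrite(f"pics/{n}0.png",snapshot(n)); c=calibration(n)
    print(n,c["fx"],c["fy"],c["cx"],c["cy"],np.round(c["R"],3).tolist(),np.round(c["t"],3), -np.array(c["R"]).T@c["t"])
s=robot.get_state(); print(s["clock"],s["position"],s["tcp_rot"],s["grip_width"])
E
```

```text
side 433.6886292658833 433.6886292658833 280.8276374175321 210.45916595560712 [[0.674, -0.739, -0.006], [-0.464, -0.417, -0.781], [0.574, 0.529, -0.624]] [-0.389  0.275  0.689] [-0.00654261 -0.53731051  0.6427705 ]
top 493.65465862200153 493.65465862200153 284.93911353230095 210.19656421478598 [[-0.023, -0.999, 0.022], [-0.993, 0.02, -0.118], [0.118, -0.025, -0.993]] [-0.028  0.56   1.182] [ 0.41601924 -0.01058073  1.24035569]
0.1 [0.24253573 0.5755532  0.2359112 ] [-1.03155251e-04  1.98043351e-01  9.80193013e-01 -6.91343095e-04] 0.9992686402110152
```

View pics/side0.png

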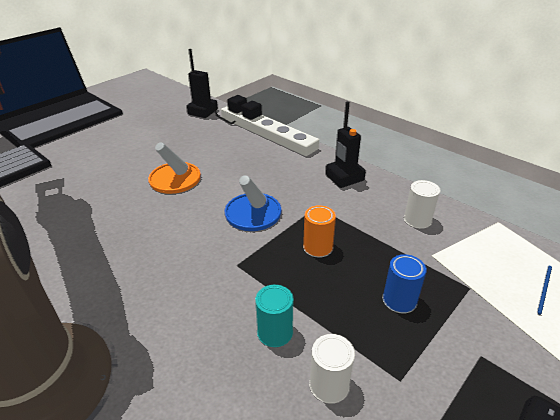

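View pics/top0.png

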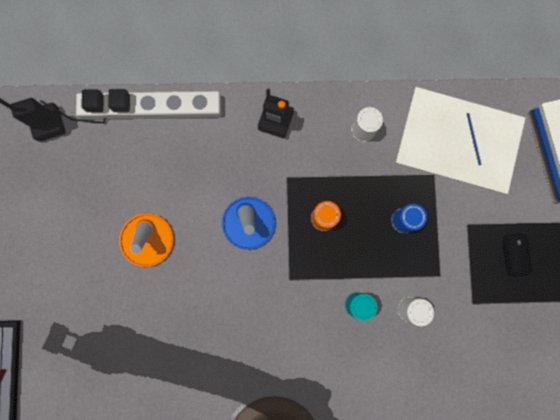

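Candidates that could be taken for the wanted cup: blue cup on the mat (top 413,218; side 404,283), turquoise cup (363,307; 275,316), white cups (420,312; 332,368) and (368,123; 422,204), orange cup (326,215; 319,231). By the description it is the blue one. Pegs: blue dish at top (249,223), orange dish at (147,240). Next I check the choice in a close crop.

```bash
cat > h.py <<'E'
import cv2,numpy as np
from cell import *
def ray(n,px):
    c=calibration(n);R=np.array(c["R"]);t=np.array(c["t"])
    d=R.T@np.array([(px[0]-c["cx"])/c["fx"],(px[1]-c["cy"])/c["fy"],1]);return -R.T@t,d
def plane(n,px,z):
    o,d=ray(n,px);return o+d*(z-o[2])/d[2]
def proj(n,X):
    c=calibration(n);p=np.array(c["R"])@X+np.array(c["t"]);return np.array([c["fx"]*p[0]/p[2]+c["cx"],c["fy"]*p[1]/p[2]+c["cy"]])
def blue(im):
    h=cv2.cvtColor(im,cv2.COLOR_BGR2HSV);return cv2.inRange(h,(105,150,60),(125,255,255))
def blobs(m,amin=200):
    cs,_=cv2.findContours(m,cv2.RETR_EXTERNAL,cv2.CHAIN_APPROX_NONE);return [c for c in cs if cv2.contourArea(c)>amin]
E
python3 - <<'E'
from h import *
T=cv2.imread("pics/top0.png");S=cv2.imread("pics/side0.png")
cr=lambda im,x,y:cv2.resize(im[y:y+70,x:x+90],None,fx=4.2,fy=4.2,interpolation=cv2.INTER_CUBIC)
cv2.imwrite("pics/crop.png",np.vstack([np.hstack([cr(T,205,185),cr(T,370,185)]),np.hstack([cr(S,210,165),cr(S,360,246)])]))
for n,im in(("top",T),("side",S)):
    for c in blobs(blue(im)):
        h=cv2.convexHull(c);e=cv2.fitEllipse(h);print(n,cv2.contourArea(h),np.round(e[0],1),np.round(e[1],1),round(e[2]),"dish z13",np.round(plane(n,e[0],.013),4),cv2.boundingRect(c))
E
```

```text
top 744.5 [409.8 218. ] [28.5 35. ] 72 dish z13 [ 0.5354 -0.3546  0.013 ] (393, 203, 34, 30)
top 2113.5 [248.2 222.7] [51.9 52.5] 80 dish z13 [0.532  0.0511 0.013 ] (222, 197, 53, 52)
top 624.0 [547.4 153.9] [  9.3 108.3] 164 dish z13 [ 0.6933 -0.7191  0.013 ] (532, 109, 28, 91)
side 1859.5 [404.1 282.2] [45.2 58.7] 11 dish z13 [ 0.5683 -0.3287  0.013 ] (383, 254, 44, 58)
side 1647.5 [252.6 211.3] [38.4 56.3] 86 dish z13 [0.5269 0.0432 0.013 ] (225, 194, 56, 37)
```

View pics/crop.png

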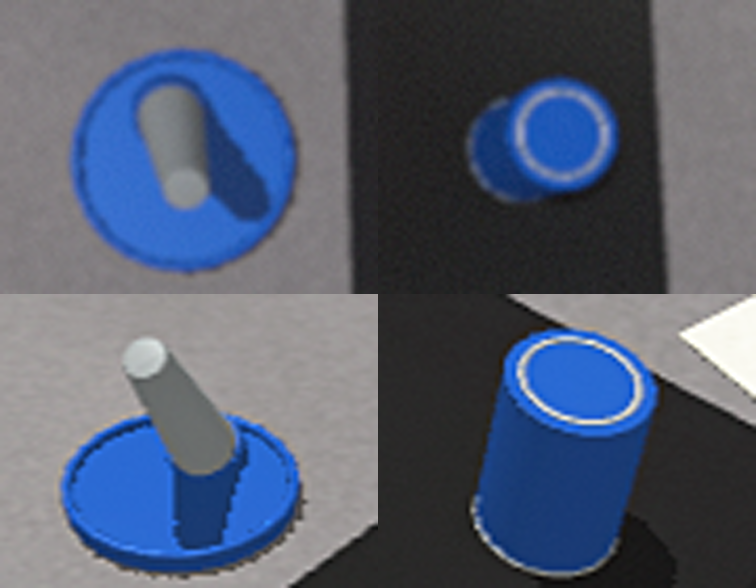

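The crop confirms the plain blue cup: its bottom ring is at about top (414,217) and side (498/518 crop, ~(406,265)). The blue peg's tip is at about top (249.3,229.8) and side (244.5,180), and the peg leans towards the robot. Now I compute positions and check reach.

```bash
cat > m.py <<'E'
from h import *
from scipy.spatial.transform import Rotation as Ro
def ring(n,im,box):
    x,y,w,h=box; s=cv2.cvtColor(im[y:y+h,x:x+w],cv2.COLOR_BGR2HSV)
    m=cv2.inRange(s,(0,0,120),(180,110,255)); cs=blobs(m,30); c=max(cs,key=cv2.contourArea)
    e=cv2.fitEllipse(c); return np.array(e[0])+[x,y],e[1]
def Q(z,y):
    z=z/np.linalg.norm(z);y=y-z*(y@z);y/=np.linalg.norm(y)
    q=Ro.from_matrix(np.c_[np.cross(y,z),y,z]).as_quat();return q[[3,0,1,2]]
E
python3 - <<'E'
from m import *
T=cv2.imread("pics/top0.png");S=cv2.imread("pics/side0.png")
for n,im,b in(("top",T,(403,203,24,28)),("side",S,(387,250,36,33))):
    r=ring(n,im,b); print(n,r,plane(n,r[0],.093))
tt=plane("top",(249.3,229.8),.1116);ts=plane("side",(244.5,180),.1116);ft=plane("top",(245.7,211.4),.016)
print("tip",tt,ts,"foot",ft,"d",np.linalg.norm((tt-ft)[:2]))
for n,im,b in(("top",T,(205,185,90,70)),("side",S,(210,165,90,70))):
    x,y,w,h=b;s=cv2.cvtColor(im[y:y+h,x:x+w],cv2.COLOR_BGR2HSV);sat=cv2.inRange(s,(0,0,60),(180,60,255))
    roi=np.zeros_like(sat);cv2.fillPoly(roi,[np.array([[25,14],[50,14],[52,60],[25,60]]) if n=="top" else np.array([[27,8],[45,8],[62,45],[38,45]])],255)
    g=cv2.cvtColor(im[y:y+h,x:x+w],cv2.COLOR_BGR2GRAY)
    print(n,g[20:54:3,26:52:2] if n=="top" else g[8:44:3,26:60:2])
E
```

```text
top (array([413.3553524 , 216.50639534]), (19.891782760620117, 20.6030330657959)) [ 0.53088525 -0.34072348  0.093     ]
side (array([407.74714279, 266.26070023]), (19.406356811523438, 29.678102493286133)) [ 0.53216708 -0.34106755  0.093     ]
tip [0.50636163 0.04396273 0.1116    ] [0.50749061 0.04187375 0.1116    ] foot [0.56018337 0.05686545 0.016     ] d 0.05534671966549662
top [[ 75  90 101  96  76  80  99 100  95  74  62  93  97]
 [103 102  99  76 110 133 130 125 119 105  85  68  92]
 [103 102  99  90 130 132 130 125 119 105  91  69  65]
 [105 100  98  85 125 131 131 127 121 107  94  73  54]
 [102 105 104  94 109 129 132 130 123 111  93  76  57]
 [103 104 101 101 104 128 132 130 124 112  95  77  58]
 [102 104 101 102 100 116 132 128 124 113  99  81  61]
 [105 104 103 105 103 105 122 137 147 144 138 100  57]
 [103 105 108 104 103 103 119 144 144 143 140 138  64]
 [106 104 102 105 104 103 104 135 144 140 137 122  98]
 [109 106 104 104 106 105 104 100 107 106 104  99 100]
 [104 105 105 103 103 105 103 104 103 101  99 100 101]]
side [[153 156 154 152 152 150 153 153 153 150 153 154 154 153 152 153 155]
 [159 160 156 195 210 219 166 156 154 155 159 158 157 154 156 157 155]
 [159 154 189 192 197 203 206 107 160 154 153 156 156 157 157 153 154]
 [160 163 174 186 184 194 146 101 103 157 154 156 156 157 156 155 153]
 [166 162 142  91  97 100 105 107 105 105 148 161 160 154 153 154 154]
 [165 162 159 123 103 106 106 107 106 106 104 142 158 149 153 155 149]
 [160 162 161 166 109 105 107 107 107 107 107 105 114 159 155 154 152]
 [162 167 155 137  95 101 107 106 108 110 108 107 104 114 110 114 157]
 [ 84  50  45  92 104 101 106 107 109 108 108 109 108 105 111 104  43]
 [105 100 100  99 100  99 100 107 108 109 108 109 108 108 107 116  64]
 [100  98  99  99  99  98  99 100 106 108 109 110 108 108 113  60  47]
 [100 101 100  99  99  99  99  90  69 110 110 110 111  95  50  51  91]]
```

```bash
cat >> m.py <<'E'
cup=np.array([.5315,-.341,.048]); tip=np.array([.507,.043,.1116])
a=np.radians(195); pz=np.array([.5*np.cos(a),.5*np.sin(a),np.sqrt(.75)]); py=np.array([-np.sin(a),np.cos(a),0])
foot=tip-.115*pz
def at(s): return foot+(s+.015)*pz   # TCP for cup centre at s along the peg
E
python3 - <<'E'
from m import *
for sg in(1,-1):
  for p,z in((cup+[0,0,.13],-np.array([0,0,1.])),(cup+[0,0,.015],-np.array([0,0,1.])),(at(.185),-pz),(at(.075),-pz)):
    j=robot.ik(p,Q(z,sg*py)); print(sg,np.round(p,3),None if j is None else np.round(j,2))
E
```

```text
1 [ 0.532 -0.341  0.178] [-0.08  0.6   0.85  1.69 -0.5   1.09 -0.38]
1 [ 0.532 -0.341  0.063] [-0.13  0.84  0.98  1.78 -0.83  1.   -0.13]
1 [0.466 0.032 0.185] [-0.76 -0.07  0.63  2.45 -0.14  0.23 -1.3 ]
1 [0.519 0.046 0.09 ] None
-1 [ 0.532 -0.341  0.178] [-0.13  0.64  0.95  1.69 -0.57  1.12  2.82]
-1 [ 0.532 -0.341  0.063] [ 0.07  0.68  0.62  1.76 -0.5   0.86  2.75]
-1 [0.466 0.032 0.185] [-1.13 -0.14  0.98  2.46  0.2   0.24  1.53]
-1 [0.519 0.046 0.09 ] [ 0.55  0.4  -0.8   2.36  1.75  0.22  0.  ]
```

```bash
cat >> m.py <<'E'
Z=np.array([0,0,1.]); u=np.array([np.sqrt(.75)*np.cos(a),np.sqrt(.75)*np.sin(a),-.5])
def gpose(c,axis,h,sg,phi):  # TCP pose holding cup centre c, cup axis, tilt heading h (perp. to axis); grasp point 18 mm above centre
    z=-axis*np.cos(phi)+h*np.sin(phi); return c+.018*axis+.005*z, Q(z,sg*np.cross(axis,h))
lo=np.array([-2.95,-.29,-1.47,.14,-1.03,.13,-2.86]);hi=np.array([2.95,1.99,1.44,2.54,4.17,1.85,2.86])
E
python3 - <<'E'
from m import *
def mg(p):
    j=robot.ik(*p); return None if j is None else round(float(min((j-lo).min(),(hi-j).min())),2)
for phi in(20,25,30,35):
  f=np.radians(phi)
  for sg in(1,-1):
    print(phi,sg,"peg",[mg(gpose(foot+s*pz,pz,u,sg,f)) for s in(.185,.13,.075)],
     "cup",[(hd,[mg(gpose(cup+[0,0,dz],Z,np.array([np.cos(np.radians(hd)),np.sin(np.radians(hd)),0]),sg,f)) for dz in(.12,0)]) for hd in(100,130,147,165,195,215)])
E
```

```text
20 1 peg [0.35, 0.35, 0.38] cup [(100, [0.07, 0.06]), (130, [0.12, 0.2]), (147, [0.24, 0.27]), (165, [0.25, 0.42]), (195, [0.32, 0.53]), (215, [0.38, 0.52])]
20 -1 peg [0.36, 0.37, 0.35] cup [(100, [0.36, 0.17]), (130, [0.26, 0.37]), (147, [0.29, 0.49]), (165, [0.35, 0.56]), (195, [0.39, 0.45]), (215, [0.19, 0.27])]
25 1 peg [0.41, 0.42, 0.44] cup [(100, [0.03, 0.03]), (130, [0.11, 0.04]), (147, [0.13, 0.27]), (165, [0.18, 0.39]), (195, [0.37, 0.6]), (215, [0.4, 0.6])]
25 -1 peg [0.42, 0.44, 0.46] cup [(100, [0.25, 0.12]), (130, [0.15, 0.34]), (147, [0.18, 0.38]), (165, [0.25, 0.45]), (195, [0.44, 0.5]), (215, [0.27, 0.34])]
30 1 peg [0.47, 0.48, 0.51] cup [(100, [0.05, 0.01]), (130, [0.07, 0.02]), (147, [0.03, 0.06]), (165, [0.1, 0.3]), (195, [0.34, 0.53]), (215, [0.47, 0.66])]
30 -1 peg [0.49, 0.5, 0.53] cup [(100, [0.12, 0.09]), (130, [0.04, 0.23]), (147, [0.08, 0.27]), (165, [0.16, 0.35]), (195, [0.36, 0.54]), (215, [0.33, 0.41])]
35 1 peg [0.53, 0.55, 0.58] cup [(100, [0.05, 0.12]), (130, [0.01, 0.02]), (147, [0.02, 0.06]), (165, [0.03, 0.2]), (195, [0.28, 0.45]), (215, [0.5, 0.68])]
35 -1 peg [0.54, 0.57, 0.6] cup [(100, [0.0, 0.06]), (130, [0.0, 0.12]), (147, [0.05, 0.16]), (165, [0.06, 0.24]), (195, [0.29, 0.46]), (215, [0.38, 0.46])]
```

```bash
cat >> m.py <<'E'
F=np.radians(25); h195=np.array([np.cos(a),np.sin(a),0])
def gc(dz): return gpose(cup+[0,0,dz],Z,h195,-1,F)
def gp(s,d=0): return gpose(foot+s*pz+d,pz,u,-1,F)
E
python3 - <<'E'
from m import *
robot.move_ptp(*gc(.12)); print(robot.get_state()["clock"],np.round(robot.get_state()["joints"],2))
p,q=gc(0); robot.servo_line(p,speed=.12)
s=robot.get_state();print(s["clock"],s["position"]-p,s["force"])
cv2.imwrite("pics/side1.png",snapshot("side"))
effector.move_gripper(.5,squeeze=25)
s=robot.get_state();print(s["clock"],s["grip_width"]*88,s["finger_force"],s["force"])
robot.servo_line(p+[0,0,.13],speed=.2)
s=robot.get_state();print(s["clock"],s["grip_width"]*88,s["finger_force"],s["force"])
S=snapshot("side");T=snapshot("top")
cv2.imwrite("pics/s2.png",S);cv2.imwrite("pics/t2.png",T)
cv2.imwrite("pics/lift.png",np.hstack([cv2.resize(S[100:400,270:530],(400,460)),cv2.resize(T[100:360,300:520],(390,460))]))
E
```

```text
3.4583 [-0.01  0.74  0.63  1.41 -0.1   1.41  2.42]
4.6083 [ 0.00042011 -0.00038357  0.0008162 ] [ 0.39468011  0.08209105 -0.21912698]
5.2083 61.0594150978011 24.96475259307772 [-0.21759245  1.08329676  1.45368521]
6.0083 60.75354152681115 24.960453120293096 [-0.5967924   0.29430845 -1.52393466]
```

View pics/lift.png

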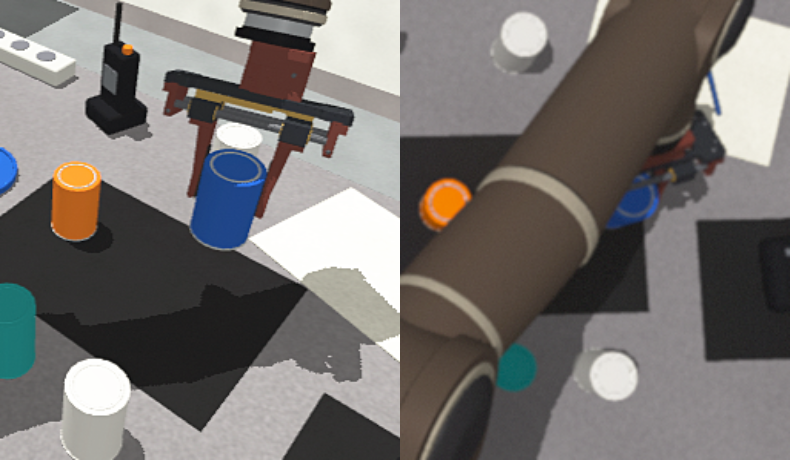

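The cup is held upright between the pads (crop 228,195), and the orange cup is untouched. Next I carry it to above the peg tip.

```bash
python3 - <<'E'
from m import *
p,q=gp(.2)
robot.servo_line(p,frame=q,speed=.16); robot.dwell(.2)
s=robot.get_state();print(s["clock"],s["position"]-p,s["tcp_rot"],q,s["force"],s["grip_width"]*88)
S=snapshot("side");T=snapshot("top");cv2.imwrite("pics/s3.png",S);cv2.imwrite("pics/t3.png",T)
cv2.imwrite("pics/pre.png",np.hstack([cv2.resize(S[60:260,150:350],(400,400)),cv2.resize(T[130:330,150:350],(390,400))]))
m=blue(S);c=foot+.2*pz
print(proj("side",c+.045*pz),proj("side",c-.045*pz),proj("top",c+.045*pz))
E
```

```text
8.825 [ 9.56867343e-05 -2.82530372e-04 -7.96120921e-05] [ 0.04315664 -0.13016959  0.99053639  0.00557108] [ 0.04324622 -0.13040196  0.99050123  0.00569347] [ 0.17521569  0.48480588 -2.05871096] 60.96970402213271
[222.58864631 148.16933821] [237.97716088 171.0023653 ] [255.71768749 255.54452436]
```

View pics/pre.png

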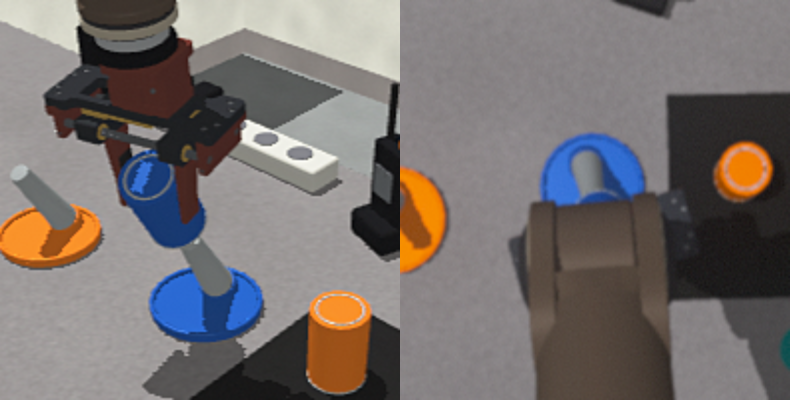

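The cup (ring centre at side ~(224,147), predicted (222.6,148.2)) is lined up with the peg, and the tip is just behind its mouth. I lower it along the peg while watching the force.

```bash
python3 - <<'E'
from m import *
f0=np.array(robot.get_state()["force"])
def go(s,v):
    robot.servo_line(gp(s)[0],speed=v); st=robot.get_state(); f=np.array(st["force"])-f0
    print(round(s,4),round(st["clock"],2),"axial",round(f@pz,2),"f",np.round(f,2)); return f
stop=False
for s in(.165,.14,.12,.105,.09,.083):
    f=go(s,.06)
    if np.linalg.norm(f)>4: stop=True;break
s=.083
while not stop and s>.068:
    s-=.0015; f=go(s,.012); stop=np.linalg.norm(f)>3
S=snapshot("side");cv2.imwrite("pics/s4.png",S)
cv2.imwrite("pics/seat.png",cv2.resize(S[80:260,170:350],(540,540)))
E
```

```text
0.165 9.66 axial 0.27 f [0.19 0.33 0.46]
0.14 10.22 axial -0.28 f [ 0.12 -0.56 -0.34]
0.12 10.71 axial 0.45 f [0.08 0.26 0.6 ]
0.105 11.11 axial 0.19 f [ 0.41 -0.4   0.38]
0.09 11.51 axial -0.78 f [ 0.21 -0.13 -0.8 ]
0.083 11.78 axial 0.13 f [0.06 0.89 0.32]
0.0815 12.05 axial -0.69 f [-0.44  0.47 -0.98]
0.08 12.32 axial -0.48 f [ 0.13  1.04 -0.32]
0.0785 12.6 axial -0.21 f [0.57 0.81 0.2 ]
0.077 12.88 axial -0.34 f [ 0.07  0.21 -0.32]
0.0755 13.15 axial 0.2 f [-0.33  0.5   0.13]
0.074 13.43 axial 0.17 f [-0.47  0.82  0.06]
0.0725 13.7 axial 15.69 f [-6.83 -0.93 14.17]
```

View pics/seat.png

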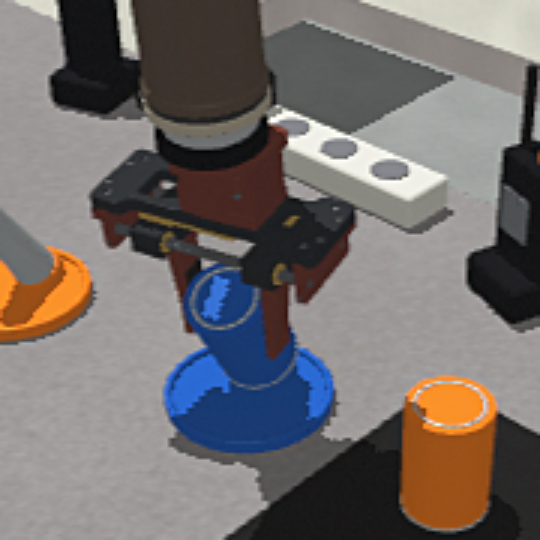

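The cup sits over the peg (crop 240,325) and the contact is purely axial, at s≈0.0730 against about 0.075 nominal, so it is seated. I relieve the load, open gently and retreat.

```bash
python3 - <<'E'
from m import *
robot.servo_line(gp(.0732)[0],speed=.01); print(robot.get_state()["force"])
effector.move_gripper(.5,squeeze=8);effector.move_gripper(.5,squeeze=3)
for o in(.72,.75,.8,.9,1.): effector.move_gripper(o); 
robot.dwell(.3)
s=robot.get_state();print(s["clock"],s["force"],s["finger_force"],s["grip_width"])
p,q=gp(.0732); zt=-pz*np.cos(F)+u*np.sin(F)
robot.servo_line(p-.12*zt,speed=.06)
s=robot.get_state();print(s["clock"],s["force"])
robot.set_joints([-1.24,.411,-.013,1.596,.006,1.134,s["joints"][6]])
robot.dwell(.5);print(robot.get_state()["clock"])
S=snapshot("side");T=snapshot("top")
cv2.imwrite("pics/end.png",np.hstack([cv2.resize(S[100:300,170:370],(400,400)),cv2.resize(T[130:330,190:390],(390,400))]))
E
```

```text
[-2.65830206 -0.94990784  6.22138927]
16.35 [-1.12529829 -0.86815355 -0.17126742] 0.0 0.9983062249846054
18.5 [0.41176366 0.20642057 0.12117677]
21.1333
```

View pics/end.png

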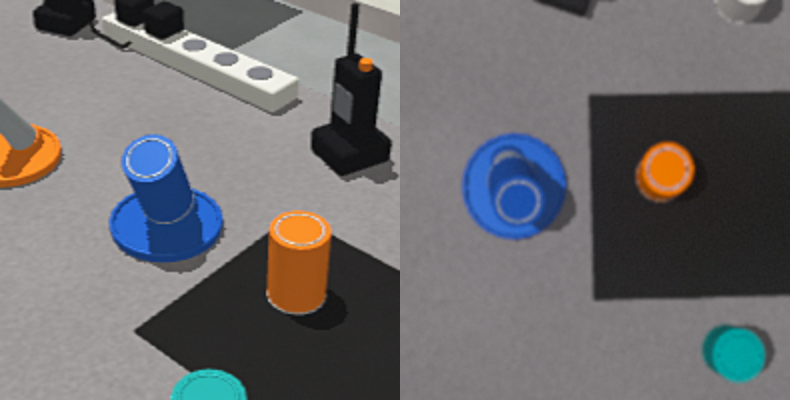

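The blue cup hangs on the blue peg (side crop 158,178; top crop 518,195), slightly sagged. The orange cup has not moved, and the robot is clear.

```bash
python3 -c "
from cell import order; print(order.sign_off())"
```

```text
the job is handed in; nothing more can be done
None
```

The blue cup hangs mouth-down on the blue stand's peg, set down gently and released; the orange cup was left where it stood, and the job was handed in at about 21 s on the robot's clock.

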